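Seat the tapered specimen holder and rock the tilting stage

ROBOT

A 6-joint arm with a two-finger parallel gripper is mounted at the origin on the work surface. World frame = base frame: x ahead of the robot, y to its left, z up, the work surface at z = 0. Lengths are in m, angles in rad, forces in N, time in s.
With the tool pointing down it reaches from about 0.425 to 0.95 m from the base axis. Payload 3.5 kg.
Tool frame: the origin (TCP) lies at the very end of the fingers, on their centre line; the grasp point (between the pads) lies 19 mm behind it; z points along the fingers, y is the direction in which the jaws open and shut (so a half turn about z gives the same grasp; the last joint's range is limited). The gripper opens to 85 mm and grips with 20 to 120 N. Pads are 22 mm wide; open, the fingers measure 114 mm over their backs; the gripper's body (76 mm by 85 mm) begins 54 mm behind the grasp point. The pads swing forward as they close: fully open they stand 13 mm farther back than shut.
Start: joints at [1.025, 0.286, 1.577, -0, 1.279, -0.15], TCP at [0.26, 0.623, 0.231] pointing down, gripper open.
Joint ranges: [-2.77, 2.77], [-0.9, 2.22], [0.21, 2.48], [-1.53, 4.67], [0.24, 2.81], [-2.84, 2.84]. Speed limits (rad/s): [2.79, 2.79, 3.14, 3.14, 3.14, 3.14].

INTERFACE

Orientations are given as a unit quaternion [x, y, z, w].
In Python, from plant import ctrl, eyes, ticket gives the robot as it stands.
- The arm moves only by the tool send_rows, never from a script. Its arguments are lists of equal length, an entry for each row: "translation": the shift along the tool's x, y, z in units of 30 mm (1.0 is 30 mm), a list of three; "rotation": the turn, a rotation vector about the tool's x, y, z in units of 5 degrees (1.0 is 5 degrees), a list of three; "grip": the finger opening in mm, from 0 to 85.4. A call has 1 to 5 rows; each row shifts and turns the commanded pose from where the row before left it, along the tool's axes as they then stand; what a row does not reach is not made up. A row lasts 1/8 s, in which the tool goes at most 62.5 mm and 10.7 degrees, less where a joint would pass 70% of its speed; a pose out of reach is approached as far as the arm can. A call is refused whole if a number of a shift passes 1 or a number of a turn 1, either way. A call with a gripper value outside its range is refused whole. The fingers move at their own pace and stop on an object; "squeeze" is the grip in N (left out, the last holds). Time passes only in rows, so rows that do not move let the fingers close. It gives the time, the measured TCP pose, the force and the opening at its end, in the units of the state.
- ctrl.get_state(): the state, without advancing time (a new reading comes with each control period).
- eyes.read_camera(name): name is "scene" or "top"; returns a dict with "image" (400x640x3 uint8, blue, green, red), "mtx" (3x3 intrinsics, pixels), "xyz" and "orientation" of the camera in the world. Camera axes: x right, y down, z forward; pixel columns grow to the right and rows downward; lengths in m; the calibration is good to about 2 mm. A picture is of the moment at which its call begins. There is no depth.
- ticket.sign_off(): hands the job in, once; it reports no verdict.
The state is a dict: "time": time; "qpos": joint angles; "dq": joint speeds; "joint_efforts": joint torques, N m; "eef_pos": TCP position; "tcp_rot": TCP orientation; "contact_force": force on the tool from outside, world axes, zero at the start; "wrist_torque": the same for the moment, N m; "opening": opening from 0.0 (shut) to 1.0 (fully open).
Only numpy, scipy, OpenCV 4.12 (cv2) and the standard library are available. Lean on these libraries where they do the work, as an engineer would, in place of code of your own. Each camera call takes 0.05 s, during which the arm holds its last target. There are 200 camera calls.

TASK

Take the blue-knobbed specimen holder out of the tray and press its cone fully home in the brass cup of the tilting stage, with a steady push of about 10 N (never more than 15 N); the cup's height is different each time, so feel for it. With it pressed home, check that the stage rocks free: rock holder and cup together about 10 degrees towards the red mark, then about 10 degrees towards the green mark, without the cone lifting in its seat. Leave the holder home and upright, the cup level, and let go; leave the other holders, the jar and the pot where they are.

Things in the scene. Friction and masses are not known exactly. Their poses are not given: they have to be found in the camera images.
- holder_blue_mid (a point): the holder to use: steel cone 30 mm high (22 mm diameter at the flat foot, 44 mm at the top), collar 3 mm high, 44 mm diameter, then a round blue knob, 22 mm diameter, 37 mm high, a 10 mm specimen on top; 0.14 to 0.28 kg. The point is on its axis, 35 mm above the foot (2 mm above the foot of the knob); z up its axis. Upright in the tray, in any of three places 85 mm apart
- holder_pink_mid (a point): a smaller holder with pink knob (same knob and heights; cone 17 to 29 mm diameter), not to be used; point on its axis 35 mm above its foot
- holder_grey_mid (a point): a larger holder with grey knob (same knob and heights; cone 32 to 60 mm diameter), not to be used; point on its axis 35 mm above its foot
- tray: fixed white tray, 110 mm (x) by 270 mm (y), rim 14 mm high, floor 4 mm; origin under its centre; the three holders stand in a row along its y, at y = -85, 0 and 85 mm
- cup (a joint): how far the brass cup has sunk on its spring, m: 0 empty, 6 N per mm of push and weight, 4 mm travel; too rough to press by, use the force on the tool. Cup: 52 mm outside, greased conical bore matching the blue cone; mouth (40 mm bore) 19 mm above the hinge axis. When home, the blue holder's foot is 6 mm below the hinge axis, its collar's underside 5 mm above the mouth
- cradle (a joint): tilt of cradle and cup about the stage's x axis, rad: 0 level, positive tips the top to the green mark (-y), negative to the red (+y); stops at +-0.26; a weak spring (0.35 N m/rad) levels it. White cheeks at x = +-47 mm beside it, tops 16 mm above the hinge. Pushing the knob sideways without pressing down may tip the cone in its seat instead
- jar_mid (a point): a jar of 72 mm diameter with white lid, bystander; point on its axis 40 mm up
- pot_mid (a point): a clear pot of 60 mm diameter with blue lid, bystander; point on its axis 35 mm up
- stage: fixed base of the tilting stage: white plate 130 (x) x 120 (y) x 14 mm, two grey guides 54 mm high at x = +-58 mm; origin under its centre. Red mark at its +y edge, green at -y. A carrier between the guides holds the brass cup over the origin, hand-set to a height that differs each time and is not reported: hinge axis (along x) 42 to 72 mm above the underside; find the seat by feel
- pin (a joint): home pin, a light spring pin in the floor of the cup's bore: m it has been pushed down, 0 when the cup is empty, 4 mm when the blue holder is fully home
Things that resemble listed ones, but are neither listed nor needed, are in the scene too. Leave any orange or turquoise look-alike of the part that bears holder_blue_mid alone.

How it is judged:
By the outcome, as a careful person would: the job done as asked, in the order asked, and still so for the second after the job is handed in, with the robot touching nothing.
It also fails if it takes over 64 s, if anything falls off the work surface, if the arm or the gripper's body presses on something with over 40 N, if the wrist force passes 120 N, or if a joint passes its speed limit or range.

## Working session

There is one attempt and no reset: what is moved stays moved. The work goes in short steps, Python scripts to look and compute and a tool call to move; the robot and the scene stay as the last step left them, time stands still between calls to the robot, and variables do not carry over. Pictures are saved under pics/ and viewed, about 8 in all and at most 12, crops included, and the job is handed in when it is done.

Besides the shell and the picture viewer there is one more tool, called as name(argument=value, ...) on one line, values as JSON. send_rows: Moves the arm, as the interface text tells. Its arguments: {"type":"object","properties":{"translation":{"type":"array"},"rotation":{"type":"array"},"grip":{"type":"array"},"squeeze":{"type":"number"}},"required":["translation","rotation","grip"]}

```bash
ls; mkdir -p pics
python3 - <<'E'
from plant import ctrl, eyes
import cv2
for n in("scene","top"):
    c=eyes.read_camera(n); cv2.imwrite(f"pics/{n}0.png",c["image"]); print(n,c["mtx"],c["xyz"],c["orientation"])
print(ctrl.get_state())
E
```

```text
pics
scene [[397.13713165   0.         316.55223162]
 [  0.         397.13713165 200.53981352]
 [  0.           0.           1.        ]] [1.0477936  0.07885756 0.64257253] [ 0.5598241   0.75098859 -0.28300554 -0.20620615]
top [[519.7232512    0.         314.22441774]
 [  0.         519.7232512  192.56272475]
 [  0.           0.           1.        ]] [ 0.4302122  -0.05453514  1.28598953] [ 0.70829024 -0.70386922  0.04529231 -0.0290115 ]
{'time': 0.1, 'qpos': array([ 1.02499592e+00,  2.87128321e-01,  1.57804037e+00,  1.29780401e-05,
        1.27858770e+00, -1.49996715e-01]), 'dq': array([-0.00113815,  0.00180382, -0.00300665, -0.00014392, -0.00093351,
       -0.00083511]), 'joint_efforts': array([ 9.31156319e-04, -4.07293653e+01, -2.93700117e+01, -1.41523769e-04,
        3.38651065e-03, -2.80943908e-06]), 'eef_pos': array([0.25990194, 0.62231351, 0.23004603]), 'tcp_rot': array([ 1.96614291e-01,  9.80480316e-01, -1.01493560e-03, -3.74673038e-04]), 'contact_force': array([ 0.47855728,  0.14868217, -0.09358732]), 'wrist_torque': array([ 0.06065379, -0.03031968, -0.00921544]), 'opening': 1.0027825498720324}
```

View pics/scene0.png

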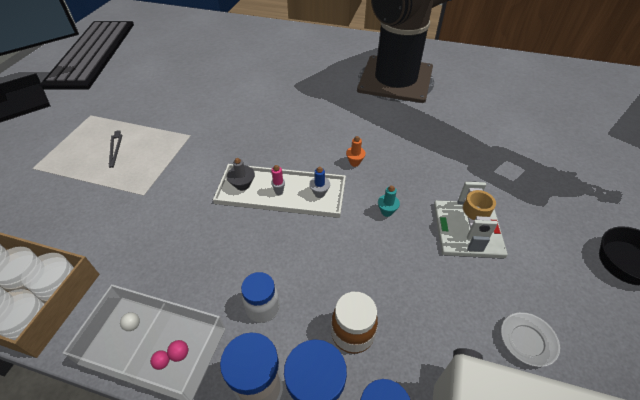

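View pics/top0.png

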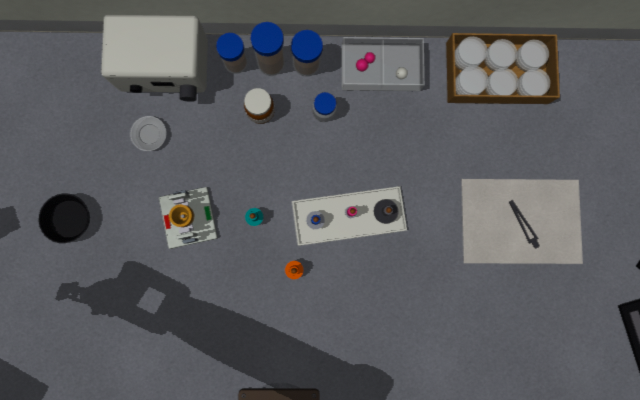

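```bash
cat > h.py <<'E'
import numpy as np,cv2
from scipy.spatial.transform import Rotation as R
from plant import ctrl,eyes
def ray(c,u,v):
    d=R.from_quat(c["orientation"]).as_matrix()@np.linalg.solve(c["mtx"],[u,v,1.]); return np.array(c["xyz"]),d
def at(c,u,v,z):
    o,d=ray(c,u,v); return o+d*(z-o[2])/d[2]
def px(c,p):
    q=c["mtx"]@(R.from_quat(c["orientation"]).as_matrix().T@(np.array(p)-c["xyz"])); return q[:2]/q[2]
def tri(l):
    A=0;b=0
    for o,d in l:
        d=d/np.linalg.norm(d);P=np.eye(3)-np.outer(d,d);A=A+P;b=b+P@o
    return np.linalg.solve(A,b)
def crop(im,u,v,w,h,k): return cv2.resize(im[v:v+h,u:u+w],None,fx=k,fy=k,interpolation=cv2.INTER_CUBIC)
E
python3 - <<'E'
from h import *
s=cv2.imread("pics/scene0.png");t=cv2.imread("pics/top0.png")
a=np.vstack([np.hstack([crop(t,150,180,80,75,5),crop(t,285,180,80,75,5)]),np.hstack([crop(s,425,180,100,75,4),crop(s,290,155,100,75,4)])[:, :800]])
print(a.shape);cv2.imwrite("pics/c1.png",a)
E
```

```text
(675, 800, 3)
```

View pics/c1.png

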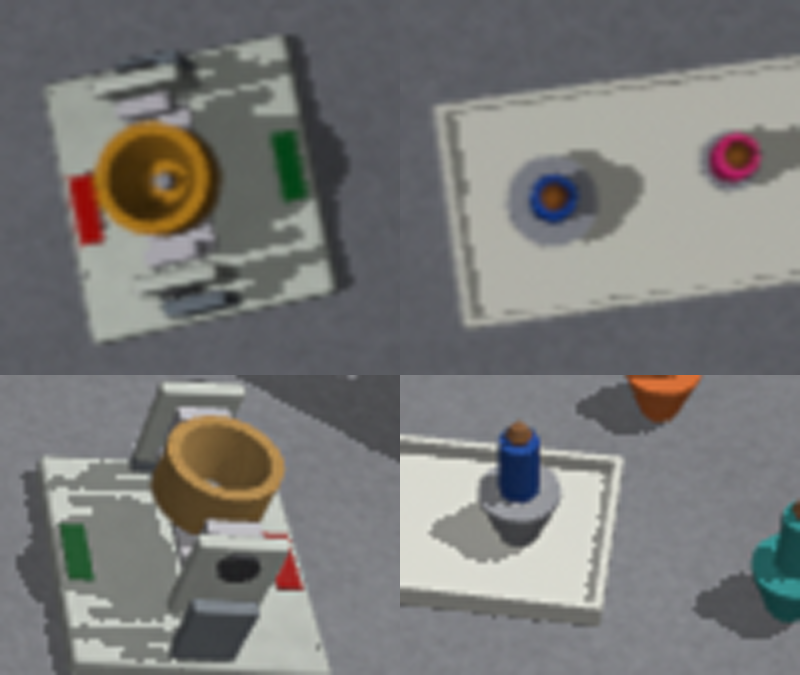

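Run:
```python
from h import *
T=eyes.read_camera("top");S=eyes.read_camera("scene")
f=lambda x,y,u,v,k:((x+.5)/k+u-.5,(y+.5)/k+v-.5)
c=np.array([at(T,*f(x,y,150,180,5),.014) for x,y in [(46,87),(286,36),(334,290),(95,342)]])
print("corners",c.round(4).tolist(),"centre",c.mean(0))
y=(c[0]+c[3]-c[1]-c[2]);x=(c[0]+c[1]-c[2]-c[3])
print("yaw y,x",np.degrees(np.arctan2(-y[0],y[1])),np.degrees(np.arctan2(x[1],x[0])),np.linalg.norm(y)/2,np.linalg.norm(x)/2)
tc=f(154,180,150,180,5);sc=f(226,83,425,180,4)
p=tri([ray(T,*tc),ray(S,*sc)]);print("cup rim",p,px(T,p)-tc,px(S,p)-sc)
tt=f(153,198,285,180,5);ss=f(119,58,290,155,4)
p=tri([ray(T,*tt),ray(S,*ss)]);print("spec",p,px(T,p)-tt,px(S,p)-ss, at(T,*tt,.082),at(S,*ss,.082))
print("collar",at(T,*f(149,200,285,180,5),.036))
# scene collar ellipse x480..560,y465..525
print("collar scene",at(S,*f(120,118,290,155,4),.037))
# pink top
print("pink",at(T,*f(336,156,285,180,5),.082))
```

```text
corners [[0.5508, 0.2961, 0.014], [0.5768, 0.1801, 0.014], [0.4528, 0.1536, 0.014], [0.4271, 0.2681, 0.014]] centre [0.50186484 0.22446057 0.014     ]
yaw y,x 12.632664306308525 12.416857373598837 0.11813101743470743 0.12683000539255643
cup rim [0.50135899 0.22610087 0.08774835] [-0.48060405 -0.02420835] [-0.62585804 -0.04638029]
spec [ 0.49569161 -0.08509186  0.0768595 ] [ 0.17633019 -0.0446458 ] [0.20865876 0.01040949] [ 0.49530717 -0.08455365  0.082     ] [ 0.50079772 -0.0840126   0.082     ]
collar [ 0.4968196  -0.08377989  0.036     ]
collar scene [ 0.49961771 -0.08389918  0.037     ]
pink [ 0.51537889 -0.16959465  0.082     ]
```

The holders in the tray are grey (385,211), pink (351,212) and blue (316,220) in the top view. Orange (294,270) and turquoise (255,216) stand outside the tray as look-alikes. The blue-knobbed holder with the steel cone, standing in the tray's end place, is the one meant, and the enlarged crop confirms it. The stage centre is at about (0.502, 0.225) with a yaw of 12.5°. I'll turn the tool so the jaws open along stage y.

send_rows(translation=[[0,0,0],[0,0,0],[0,0,0],[0,0,0],[0,0,0]], rotation=[[0,0,-1],[0,0,-1],[0,0,-1],[0,0,-1],[0,0,-1]], grip=[60,60,60,60,60], squeeze=50)

```text
time: 0.82
eef_pos: [0.2601, 0.6227, 0.2309]
tcp_rot: [-0.022, 1.0, -0.0, -0.0]
contact_force: [-0.5, -0.6, 0.4]
opening: 0.704
```

send_rows(translation=[[0,0,0],[0,0,0],[-0.9,-1,0],[-0.9,-1,0],[-0.8,-1,0]], rotation=[[0,0,-1],[0,0,-1],[0,0,0],[0,0,0],[0,0,0]], grip=[60,60,60,60,60])

```text
time: 1.45
eef_pos: [0.3564, 0.5507, 0.231]
tcp_rot: [-0.107, 0.994, -0.0, -0.0]
contact_force: [0.4, -0.2, 0.6]
opening: 0.704
```

send_rows(translation=[[0,-1,0],[0,-1,0],[0,-1,0],[0,-1,0],[0,-1,0]], rotation=[[0,0,0],[0,0,0],[0,0,0],[0,0,0],[0,0,0]], grip=[60,60,60,60,60])

```text
time: 2.08
eef_pos: [0.3877, 0.4039, 0.2311]
tcp_rot: [-0.107, 0.994, -0.0, -0.0]
contact_force: [-0.1, -0.3, -0.1]
opening: 0.699
```

send_rows(translation=[[0,-1,0],[0,-1,0],[0,-1,0],[0,-1,0],[0,-1,0]], rotation=[[0,0,0],[0,0,0],[0,0,0],[0,0,0],[0,0,0]], grip=[60,60,60,60,60])

```text
time: 2.7
eef_pos: [0.4196, 0.2574, 0.2312]
tcp_rot: [-0.107, 0.994, -0.0, -0.0]
contact_force: [0.8, -0.6, 0.4]
opening: 0.698
```

send_rows(translation=[[0,-1,0],[0,-1,0],[0,-1,0],[0,-1,0],[0,-1,0]], rotation=[[0,0,0],[0,0,0],[0,0,0],[0,0,0],[0,0,0]], grip=[60,60,60,60,60])

```text
time: 3.32
eef_pos: [0.4516, 0.1109, 0.2313]
tcp_rot: [-0.107, 0.994, -0.0, 0.0]
contact_force: [-0.1, 0.3, 0.3]
opening: 0.702
```

send_rows(translation=[[0,-1,0],[0,-1,0],[0,-1,0],[0,-1,0],[0,-1,0]], rotation=[[0,0,0],[0,0,0],[0,0,0],[0,0,0],[0,0,0]], grip=[60,60,60,60,60])

```text
time: 3.95
eef_pos: [0.4837, -0.0356, 0.2312]
tcp_rot: [-0.107, 0.994, 0.0, 0.0]
contact_force: [0.6, -0.8, 0.8]
opening: 0.705
```

send_rows(translation=[[0,-1,1],[0,-0.4,1],[0,0,1],[0,0,1],[0,0,0]], rotation=[[0,0,0],[0,0,0],[0,0,0],[0,0,0],[0,0,0]], grip=[60,60,60,60,60])

```text
time: 4.58
eef_pos: [0.4904, -0.0749, 0.1087]
tcp_rot: [-0.107, 0.994, 0.001, -0.003]
contact_force: [-0.3, 0.5, 0.0]
opening: 0.699
```

Run:
```python
from h import *
S=eyes.read_camera("scene");T=eyes.read_camera("top");s=ctrl.get_state();print(s["eef_pos"],s["tcp_rot"],s["contact_force"])
r=R.from_quat(s["tcp_rot"]);print(r.inv().apply(np.array([.4975,-.0842,.04])-s["eef_pos"])/.03)
print(px(S,s["eef_pos"]),px(T,s["eef_pos"]))
cv2.imwrite("pics/c2.png",np.hstack([crop(S["image"],270,100,100,110,4),crop(T["image"],275,170,100,110,4)]))
```

```text
[ 0.49296574 -0.07576429  0.11199487] [-1.07358332e-01  9.94220358e-01 -1.16040511e-04  2.32661717e-04] [0.6902524  0.19045269 0.59363761]
[-0.08658027 -0.30629981  2.39995307]
[324.51849013 156.30517508] [311.64051905 219.4961025 ]
```

View pics/c2.png

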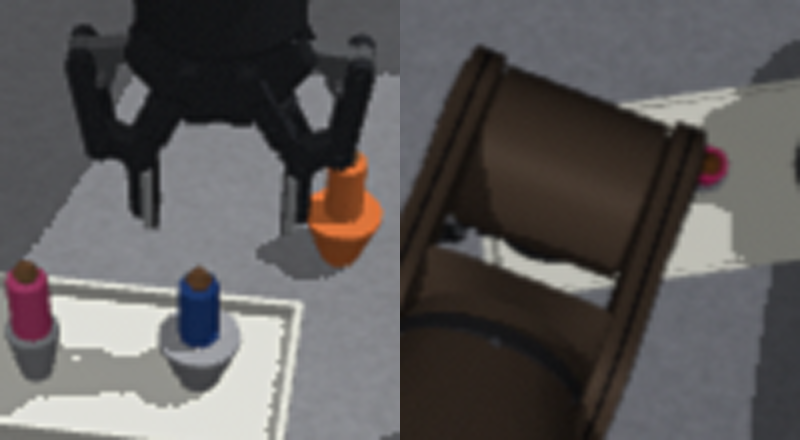

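send_rows(translation=[[-0.1,-0.3,0.6],[0,0,0.7],[0,0,0.7],[0,0,0.4],[0,0,0]], rotation=[[0,0,0],[0,0,0],[0,0,0],[0,0,0],[0,0,0]], grip=[60,60,60,60,60])

```text
time: 5.3
eef_pos: [0.4977, -0.0838, 0.0396]
tcp_rot: [-0.107, 0.994, -0.0, 0.0]
contact_force: [-0.2, -0.2, 0.3]
opening: 0.702
```

send_rows(translation=[[0,0,0],[0,0,0],[0,0,0],[0,0,0],[0,0,0]], rotation=[[0,0,0],[0,0,0],[0,0,0],[0,0,0],[0,0,0]], grip=[40,30,15,15,15])

```text
time: 5.92
eef_pos: [0.4981, -0.084, 0.0403]
tcp_rot: [-0.107, 0.994, -0.0, 0.001]
contact_force: [-2.0, -0.1, 5.8]
opening: 0.239
```

send_rows(translation=[[0,0,0],[0,0,0]], rotation=[[0,0,0],[0,0,0]], grip=[15,15])

```text
time: 6.18
eef_pos: [0.4981, -0.084, 0.0403]
tcp_rot: [-0.107, 0.994, -0.0, 0.001]
contact_force: [-0.4, -0.3, 5.9]
opening: 0.246
```

send_rows(translation=[[0,0,-0.2],[0,0,-0.6],[0,0,-1],[0,0,-1],[0,0,-1]], rotation=[[0,0,0],[0,0,0],[0,0,0],[0,0,0],[0,0,0]], grip=[15,15,15,15,15], squeeze=60)

```text
time: 6.8
eef_pos: [0.4972, -0.0837, 0.1549]
tcp_rot: [-0.107, 0.994, -0.0, 0.0]
contact_force: [0.4, -0.4, -2.8]
opening: 0.245
```

send_rows(translation=[[0,0,-1],[0,0,-0.8],[0,0,0],[0,0,0],[0,0,0]], rotation=[[0,0,0],[0,0,0],[0,0,0],[0,0,0],[0,0,0]], grip=[15,15,15,15,15])

```text
time: 7.42
eef_pos: [0.4965, -0.0835, 0.2056]
tcp_rot: [-0.107, 0.994, 0.001, -0.001]
contact_force: [-0.1, -0.9, -2.2]
opening: 0.237
```

Run:
```python
from h import *
S=eyes.read_camera("scene");s=ctrl.get_state();print(s["eef_pos"],s["tcp_rot"],s["contact_force"],s["wrist_torque"])
F=[]
for i in range(4):eyes.read_camera("top");F.append(ctrl.get_state()["contact_force"])
print(np.mean(F,0))
p=s["eef_pos"]-[0,0,.036];print(px(S,p))
r=R.from_quat(s["tcp_rot"]);print(r.inv().apply(np.array([.502,.2255,.2])-s["eef_pos"])/.03)
u,v=px(S,s["eef_pos"]).astype(int);cv2.imwrite("pics/c3.png",crop(S["image"],u-50,v-60,100,100,6))
```

```text
[ 0.49662941 -0.08353922  0.20572389] [-1.07331753e-01  9.94222143e-01  6.58486769e-04 -1.33841953e-03] [-0.75748738 -0.30530706 -2.71617761] [-0.00192033  0.00232804 -0.00010082]
[-0.07150529 -0.11361682 -2.0784094 ]
[320.17595213 133.67613965]
[-2.37393129 10.02544287  0.2008224 ]
```

View pics/c3.png

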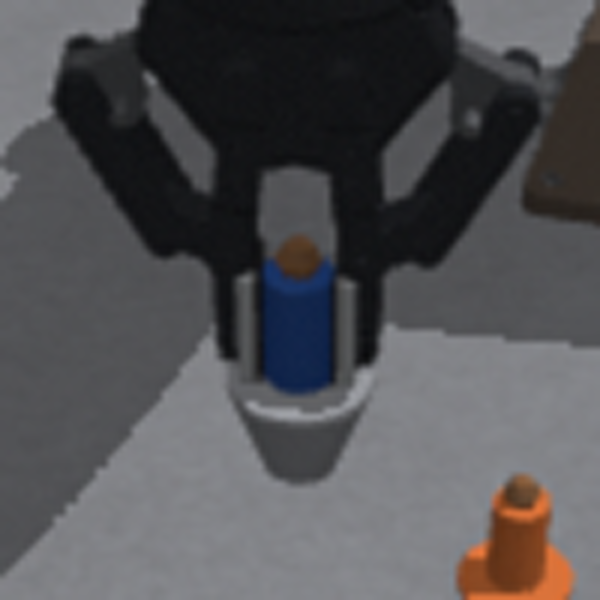

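send_rows(translation=[[-0.4,0.6,0],[-0.6,1,0],[-0.6,1,0],[-0.6,1,0],[-0.2,1,0]], rotation=[[0,0,0],[0,0,0],[0,0,0],[0,0,0],[0,0,0]], grip=[15,15,15,15,15])

```text
time: 8.3
eef_pos: [0.5389, 0.0675, 0.2072]
tcp_rot: [-0.107, 0.994, 0.0, 0.0]
contact_force: [-0.4, 0.3, -2.8]
opening: 0.242
```

send_rows(translation=[[0,1,0],[0,1,0],[0,1,0],[0,1,0],[0,0.9,0]], rotation=[[0,0,0],[0,0,0],[0,0,0],[0,0,0],[0,0,0]], grip=[15,15,15,15,15])

```text
time: 8.93
eef_pos: [0.5067, 0.211, 0.2071]
tcp_rot: [-0.107, 0.994, -0.0, -0.0]
contact_force: [-0.4, -0.0, -2.3]
opening: 0.238
```

send_rows(translation=[[0,0.5,0.4],[0,0,0.8],[0,0,0.7],[0,0,0.3],[0,0,0]], rotation=[[0,0,0],[0,0,0],[0,0,0],[0,0,0],[0,0,0]], grip=[15,15,15,15,15])

```text
time: 9.55
eef_pos: [0.5033, 0.2242, 0.1402]
tcp_rot: [-0.107, 0.994, -0.0, -0.001]
contact_force: [1.0, -0.3, -1.7]
opening: 0.241
```

Run:
```python
from h import *
S=eyes.read_camera("scene");s=ctrl.get_state();print(s["time"],s["eef_pos"],s["tcp_rot"],s["contact_force"])
r=R.from_quat(s["tcp_rot"]);print(r.inv().apply(np.array([.502,.225,.13])-s["eef_pos"])/.03)
print(px(S,s["eef_pos"]-[0,0,.036]),px(S,[.502,.225,.088]))
cv2.imwrite("pics/c4.png",crop(S["image"],420,110,120,110,6))
```

```text
9.6 [0.50403868 0.22443053 0.14132107] [-1.07125119e-01  9.94245547e-01 -3.81330741e-05 -2.43378076e-05] [-0.45518516 -0.30590766 -1.94007061]
[0.06233131 0.0330492  0.37737025]
[482.45590695 194.82473615] [479.9108055  200.36355629]
```

View pics/c4.png

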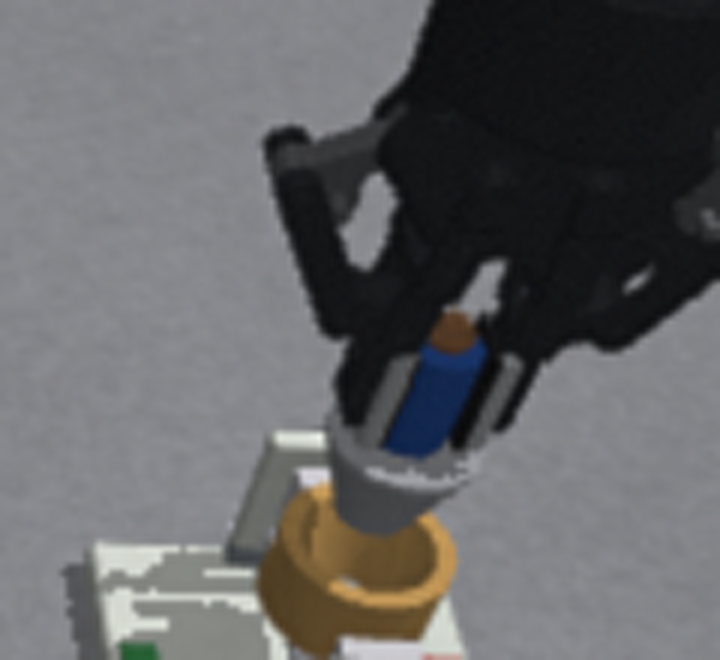

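send_rows(translation=[[0.05,0.05,0.2],[0,0,0.3],[0,0,0.3],[0,0,0],[0,0,0]], rotation=[[0,0,0],[0,0,0],[0,0,0],[0,0,0],[0,0,0]], grip=[15,15,15,15,15])

```text
time: 10.22
eef_pos: [0.5021, 0.2258, 0.1173]
tcp_rot: [-0.107, 0.994, -0.0, 0.0]
contact_force: [0.5, -0.3, -1.6]
opening: 0.242
```

send_rows(translation=[[0,0,0.1],[0,0,0.1],[0,0,0],[0,0,0]], rotation=[[0,0,0],[0,0,0],[0,0,0],[0,0,0]], grip=[15,15,15,15])

```text
time: 10.72
eef_pos: [0.502, 0.2258, 0.1114]
tcp_rot: [-0.107, 0.994, 0.0, 0.0]
contact_force: [-0.7, -0.2, -2.4]
opening: 0.239
```

send_rows(translation=[[0,0,0.07],[0,0,0],[0,0,0]], rotation=[[0,0,0],[0,0,0],[0,0,0]], grip=[15,15,15])

```text
time: 11.1
eef_pos: [0.502, 0.2258, 0.1092]
tcp_rot: [-0.107, 0.994, -0.0, -0.0]
contact_force: [-0.0, -0.3, -2.5]
opening: 0.241
```

send_rows(translation=[[0,0,0.07],[0,0,0],[0,0,0]], rotation=[[0,0,0],[0,0,0],[0,0,0]], grip=[15,15,15])

```text
time: 11.48
eef_pos: [0.5022, 0.2259, 0.1072]
tcp_rot: [-0.107, 0.994, 0.0, 0.0]
contact_force: [0.8, -0.1, -1.0]
opening: 0.236
```

send_rows(translation=[[0,0,0.05],[0,0,0],[0,0,0]], rotation=[[0,0,0],[0,0,0],[0,0,0]], grip=[15,15,15])

```text
time: 11.85
eef_pos: [0.5024, 0.2259, 0.1059]
tcp_rot: [-0.107, 0.994, 0.0, 0.001]
contact_force: [1.7, 1.1, -1.6]
opening: 0.238
```

```bash
cat >> h.py <<'E'
def fm(n=4):
    F=[];M=[];P=[]
    for i in range(n):
        eyes.read_camera("top");s=ctrl.get_state();F.append(s["contact_force"]);M.append(s["wrist_torque"]);P.append(s["eef_pos"])
    r=R.from_quat(s["tcp_rot"]);print("t",s["time"],"pos",np.mean(P,0).round(4),"F",np.mean(F,0).round(2),"Ftool",r.inv().apply(np.mean(F,0)).round(2),"M",np.mean(M,0).round(3),"rot",r.as_matrix()[:,2].round(4),s["opening"].round(3))
E
python3 -c "
from h import *
fm()"
```

```text
Traceback (most recent call last):
  File "h.py", line 20, in fm
    r=R.from_quat(s["tcp_rot"]);print("t",s["time"],"pos",np.mean(P,0).round(4),"F",np.mean(F,0).round(2),"Ftool",r.inv().apply(np.mean(F,0)).round(2),"M",np.mean(M,0).round(3),"rot",r.as_matrix()[:,2].round(4),s["opening"].round(3))
                                                                                                                                                                                                                   ^^^^^^^^^^^^^^^^^^
AttributeError: 'float' object has no attribute 'round'
```

```bash
sed -i 's/s\["opening"\].round(3)/round(s["opening"],3)/' h.py
python3 -c "
from h import *
fm()"
```

```text
t 12.25 pos [0.5024 0.2259 0.1059] F [ 2.05  0.95 -1.67] Ftool [-2.21  0.49  1.67] M [ 0.271 -0.443  0.011] rot [ 1.e-03  4.e-04 -1.e+00] 0.241
```

send_rows(translation=[[-0.05,0.01,0],[0,0,0],[0,0,0.04],[0,0,0],[0,0,0]], rotation=[[0,0,0],[0,0,0],[0,0,0],[0,0,0],[0,0,0]], grip=[15,15,15,15,15])

```text
time: 12.88
eef_pos: [0.5031, 0.2263, 0.1042]
tcp_rot: [-0.107, 0.994, -0.0, -0.0]
contact_force: [0.2, 0.5, -2.3]
opening: 0.239
```

```bash
python3 -c "
from h import *
fm(3)"
```

```text
t 13.025 pos [0.5032 0.2263 0.1042] F [ 0.56  0.59 -1.78] Ftool [-0.68  0.46  1.77] M [ 0.092 -0.078 -0.005] rot [-6.e-04 -2.e-04 -1.e+00] 0.238
```

send_rows(translation=[[-0.02,0.01,0.05],[0,0,0],[0,0,0]], rotation=[[0,0,0],[0,0,0],[0,0,0]], grip=[15,15,15])

```text
time: 13.4
eef_pos: [0.5038, 0.2267, 0.1028]
tcp_rot: [-0.107, 0.994, -0.0, -0.0]
contact_force: [0.0, -0.3, -2.5]
opening: 0.241
```

```bash
python3 -c "
from h import *
fm(3)"
```

```text
t 13.55 pos [0.5038 0.2267 0.1028] F [-0.36  0.05 -1.53] Ftool [0.34 0.12 1.53] M [-0.009  0.016  0.012] rot [-4.e-04 -2.e-04 -1.e+00] 0.242
```

Nearly force-free and centred, so I'll keep going down.

send_rows(translation=[[0,0,0.05],[0,0,0],[0,0,0]], rotation=[[0,0,0],[0,0,0],[0,0,0]], grip=[15,15,15])

```text
time: 13.92
eef_pos: [0.504, 0.227, 0.1016]
tcp_rot: [-0.107, 0.994, 0.0, 0.0]
contact_force: [-0.4, 0.2, -1.9]
opening: 0.239
```

```bash
python3 -c "
from h import *
fm(3)"
```

```text
t 14.075 pos [0.504  0.227  0.1016] F [-0.52  1.39 -1.  ] Ftool [0.22 1.47 1.  ] M [0.157 0.104 0.006] rot [ 2.e-04  3.e-04 -1.e+00] 0.239
```

send_rows(translation=[[0,0.03,0],[0,0,0.05],[0,0,0],[0,0,0]], rotation=[[0,0,0],[0,0,0],[0,0,0],[0,0,0]], grip=[15,15,15,15])

```text
time: 14.58
eef_pos: [0.504, 0.2274, 0.1005]
tcp_rot: [-0.107, 0.994, -0.0, 0.0]
contact_force: [-1.7, -1.6, 4.0]
opening: 0.238
```

```bash
python3 -c "
from h import *
fm(3)"
```

```text
t 14.725 pos [0.504  0.2274 0.1004] F [-1.7  -2.64  4.93] Ftool [ 2.22 -2.22 -4.93] M [-0.561  0.365  0.027] rot [ 4.e-04 -6.e-04 -1.e+00] 0.24
```

send_rows(translation=[[0.02,-0.03,0],[0,0,0],[0,0,0]], rotation=[[0,0,0],[0,0,0],[0,0,0]], grip=[15,15,15])

```text
time: 15.1
eef_pos: [0.5039, 0.2272, 0.1004]
tcp_rot: [-0.107, 0.994, 0.001, 0.001]
contact_force: [-0.1, 1.1, 4.7]
opening: 0.243
```

```bash
python3 -c "
from h import *
fm(3)"
```

```text
t 15.25 pos [0.5039 0.2272 0.1003] F [0.08 1.62 4.88] Ftool [-0.44  1.57 -4.88] M [0.249 0.071 0.016] rot [ 0.0014  0.0012 -1.    ] 0.244
```

send_rows(translation=[[0,0.01,0.02],[0,0,0.01],[0,0,0],[0,0,0]], rotation=[[0,0,0],[0,0,0],[0,0,0],[0,0,0]], grip=[15,15,15,15])

```text
time: 15.75
eef_pos: [0.5039, 0.2272, 0.0999]
tcp_rot: [-0.107, 0.994, 0.0, 0.001]
contact_force: [-1.2, 0.5, 7.2]
opening: 0.243
```

```bash
python3 -c "
from h import *
fm(3)"
```

```text
t 15.9 pos [0.5039 0.2272 0.0999] F [-1.3   0.49  6.96] Ftool [ 1.16  0.75 -6.96] M [0.096 0.164 0.016] rot [ 1.5e-03  5.0e-04 -1.0e+00] 0.241
```

send_rows(translation=[[0.01,0.01,0.02],[0,0,0.02],[0,0,0],[0,0,0]], rotation=[[0,0,0],[0,0,0],[0,0,0],[0,0,0]], grip=[15,15,15,15])

```text
time: 16.4
eef_pos: [0.5039, 0.2273, 0.0994]
tcp_rot: [-0.107, 0.994, -0.0, 0.001]
contact_force: [-1.3, -0.5, 9.2]
opening: 0.24
```

Run:
```python
from h import *
fm(4)
S=eyes.read_camera("scene")
cv2.imwrite("pics/c5.png",crop(S["image"],420,110,120,110,6))
```

```text
t 16.6 pos [0.5039 0.2273 0.0994] F [-1.52 -0.45  9.55] Ftool [ 1.56 -0.12 -9.55] M [-0.1    0.304 -0.043] rot [ 0.0021  0.     -1.    ] 0.239
```

View pics/c5.png

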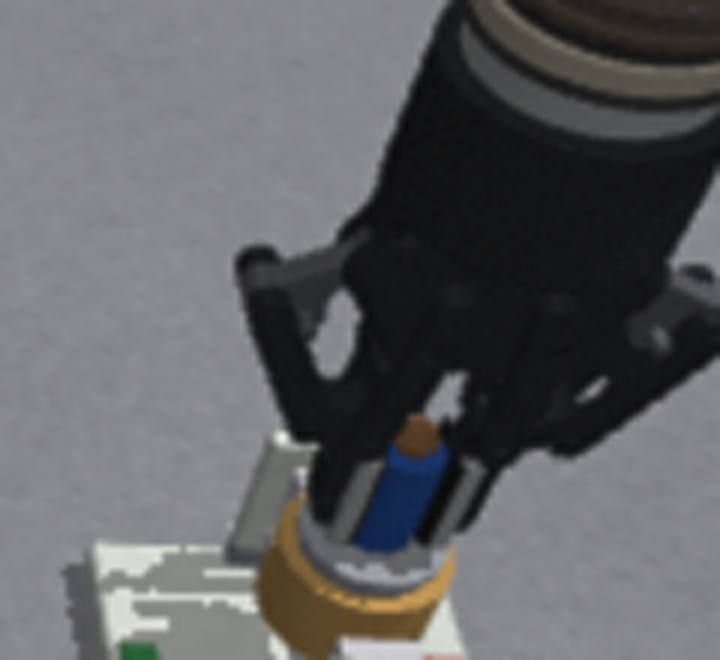

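send_rows(translation=[[0.01,0.041,0.001],[0,0.041,0.001],[0,0,0]], rotation=[[0.5,0,0],[0.5,0,0],[0,0,0]], grip=[15,15,15])

```text
time: 17.02
eef_pos: [0.5033, 0.2297, 0.0993]
tcp_rot: [-0.108, 0.993, -0.044, 0.006]
contact_force: [-0.8, -1.1, 9.1]
opening: 0.237
```

```bash
python3 -c "
from h import *
fm(3)"
```

```text
t 17.175 pos [0.5034 0.2297 0.0994] F [-0.96 -0.6   9.55] Ftool [ 1.04 -1.22 -9.48] M [-0.164  0.164 -0.038] rot [ 0.0216 -0.0854 -0.9961] 0.24
```

send_rows(translation=[[0,0.041,0.001],[0,0.038,0.001],[0,0,0]], rotation=[[0.5,0,0],[0.5,0,0],[0,0,0]], grip=[15,15,15])

```text
time: 17.55
eef_pos: [0.5028, 0.2321, 0.099]
tcp_rot: [-0.108, 0.99, -0.088, 0.011]
contact_force: [-1.6, -0.6, 8.3]
opening: 0.246
```

Run:
```python
from h import *
fm(3)
S=eyes.read_camera("scene")
cv2.imwrite("pics/c6.png",crop(S["image"],420,110,120,110,6))
```

```text
t 17.7 pos [0.5028 0.2321 0.0991] F [-0.99 -0.05  9.44] Ftool [ 0.95 -1.48 -9.32] M [-0.161  0.118 -0.061] rot [ 0.04   -0.1699 -0.9846] 0.238
```

View pics/c6.png

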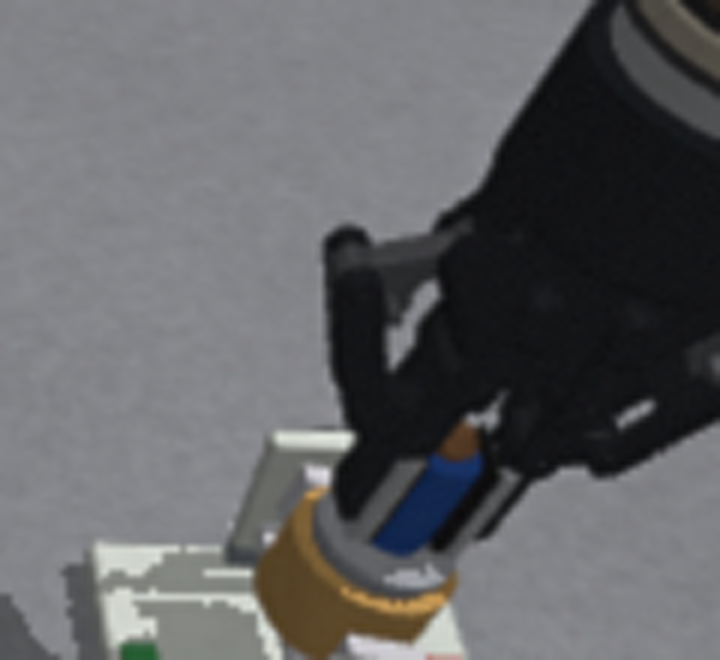

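The cup has tipped with the holder to 10° towards red, with the push at 9.3 N. Now I'll go back through level.

send_rows(translation=[[0,-0.041,0.001],[0,-0.041,0.001],[0,-0.041,0.001],[0,-0.041,0.001],[0,0,0]], rotation=[[-0.5,0,0],[-0.5,0,0],[-0.5,0,0],[-0.5,0,0],[0,0,0]], grip=[15,15,15,15,15])

```text
time: 18.38
eef_pos: [0.5039, 0.2271, 0.0995]
tcp_rot: [-0.107, 0.994, 0.001, 0.001]
contact_force: [-0.8, 1.8, 9.4]
opening: 0.24
```

```bash
python3 -c "
from h import *
fm(3)"
```

```text
t 18.525 pos [0.5039 0.2271 0.0994] F [-1.35  0.05  9.19] Ftool [ 1.28  0.33 -9.19] M [ 0.011  0.199 -0.012] rot [ 2.9e-03  5.0e-04 -1.0e+00] 0.24
```

send_rows(translation=[[0,-0.041,0.006],[0,-0.041,0.006],[0,0,0]], rotation=[[-0.5,0,0],[-0.5,0,0],[0,0,0]], grip=[15,15,15])

```text
time: 18.9
eef_pos: [0.5045, 0.2247, 0.0992]
tcp_rot: [-0.107, 0.993, 0.044, -0.003]
contact_force: [-1.3, 0.0, 10.3]
opening: 0.237
```

```bash
python3 -c "
from h import *
fm(3)"
```

```text
t 19.05 pos [0.5045 0.2248 0.0992] F [-1.03 -0.21  9.79] Ftool [ 1.02  0.87 -9.75] M [0.063 0.293 0.034] rot [-0.0158  0.0858 -0.9962] 0.237
```

send_rows(translation=[[0,-0.041,0.001],[0,-0.039,0.001],[0,0,0]], rotation=[[-0.5,0,0],[-0.5,0,0],[0,0,0]], grip=[15,15,15])

```text
time: 19.42
eef_pos: [0.505, 0.2224, 0.0988]
tcp_rot: [-0.106, 0.99, 0.087, -0.008]
contact_force: [-1.2, -0.6, 10.1]
opening: 0.241
```

Run:
```python
from h import *
fm(3)
S=eyes.read_camera("scene")
cv2.imwrite("pics/c7.png",crop(S["image"],420,110,120,110,6))
```

```text
t 19.575 pos [0.505  0.2224 0.0988] F [-0.57 -0.73  9.83] Ftool [ 0.68  1.13 -9.79] M [0.116 0.25  0.052] rot [-0.0345  0.1705 -0.9848] 0.245
```

View pics/c7.png

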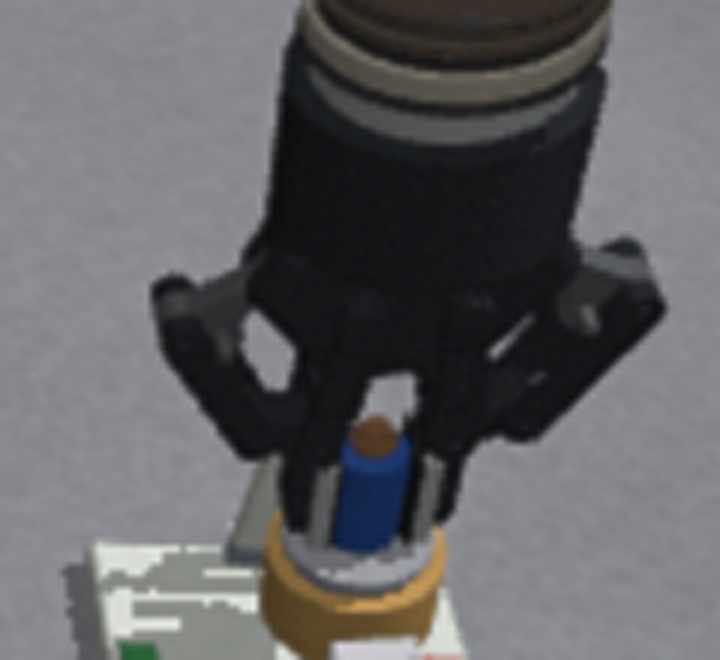

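Holder and cup are together at 10° towards green, with the push at 9.8 N. Back to level.

send_rows(translation=[[0,0.041,0.001],[0,0.041,0.001],[0,0.041,0.001],[0,0.041,0.001],[0,0,0]], rotation=[[0.5,0,0],[0.5,0,0],[0.5,0,0],[0.5,0,0],[0,0,0]], grip=[15,15,15,15,15])

```text
time: 20.25
eef_pos: [0.5039, 0.2273, 0.0993]
tcp_rot: [-0.108, 0.994, -0.001, 0.002]
contact_force: [-0.7, -1.6, 9.7]
opening: 0.237
```

```bash
python3 -c "
from h import *
fm(4)"
```

```text
t 20.45 pos [0.5039 0.2273 0.0993] F [-1.76 -0.59  9.77] Ftool [ 1.82 -0.21 -9.77] M [-0.11   0.232  0.004] rot [ 2.8e-03  1.0e-04 -1.0e+00] 0.237
```

send_rows(translation=[[0.01,0,-0.03],[0.01,0,-0.03],[0,0,-0.03],[0,0,0]], rotation=[[0,0,0],[0,0,0],[0,0,0],[0,0,0]], grip=[15,15,15,15])

```text
time: 20.95
eef_pos: [0.5036, 0.2272, 0.1006]
tcp_rot: [-0.107, 0.994, 0.0, 0.002]
contact_force: [5.4, 1.0, 2.2]
opening: 0.239
```

```bash
python3 -c "
from h import *
fm(4)"
```

```text
t 21.15 pos [0.5036 0.2272 0.1007] F [5.   1.05 2.65] Ftool [-5.12 -0.04 -2.63] M [ 0.216 -0.896  0.008] rot [ 4.1e-03  8.0e-04 -1.0e+00] 0.24
```

send_rows(translation=[[-0.04,0,0],[0,0,0],[0,0,0]], rotation=[[0,0,0],[0,0,0],[0,0,0]], grip=[15,15,15])

```text
time: 21.52
eef_pos: [0.5036, 0.2272, 0.1004]
tcp_rot: [-0.107, 0.994, -0.0, 0.001]
contact_force: [4.4, 1.3, 4.1]
opening: 0.242
```

```bash
python3 -c "
from h import *
fm(4)"
```

```text
t 21.725 pos [0.5036 0.2272 0.1004] F [4.45 0.15 3.84] Ftool [-4.38 -0.8  -3.84] M [ 0.031 -0.774  0.007] rot [ 0.0011 -0.     -1.    ] 0.24
```

send_rows(translation=[[-0.06,0,-0.01],[0,0,0],[0,0,0]], rotation=[[0,0,0],[0,0,0],[0,0,0]], grip=[15,15,15])

```text
time: 22.1
eef_pos: [0.5038, 0.2273, 0.1001]
tcp_rot: [-0.107, 0.994, -0.0, -0.002]
contact_force: [0.3, -0.6, 5.6]
opening: 0.241
```

```bash
python3 -c "
from h import *
fm(4)"
```

```text
t 22.3 pos [0.5038 0.2273 0.1001] F [ 1.   -0.77  5.51] Ftool [-0.79 -0.97 -5.51] M [-0.153 -0.208  0.008] rot [-0.0035 -0.0012 -1.    ] 0.243
```

send_rows(translation=[[-0.02,0,-0.03],[0,0,0],[0,0,0],[0,0,0],[0,0,0]], rotation=[[0,0,0],[0,0,0],[0,0,0],[0,0,0],[0,0,0]], grip=[15,15,24,28,34])

```text
time: 22.92
eef_pos: [0.5049, 0.2278, 0.1007]
tcp_rot: [-0.107, 0.994, 0.0, -0.001]
contact_force: [-1.0, 0.2, 0.4]
opening: 0.402
```

send_rows(translation=[[0,0,0],[0,0,0],[0,0,0],[0,0,-0.2],[0,0,-0.5]], rotation=[[0,0,0],[0,0,0],[0,0,0],[0,0,0],[0,0,0]], grip=[45,60,60,60,60])

```text
time: 23.55
eef_pos: [0.5051, 0.2276, 0.1225]
tcp_rot: [-0.107, 0.994, -0.0, -0.001]
contact_force: [-0.2, 0.7, -0.0]
opening: 0.707
```

Run:
```python
from h import *
fm(3)
S=eyes.read_camera("scene")
cv2.imwrite("pics/c8.png",crop(S["image"],420,110,120,110,6))
```

```text
t 23.7 pos [0.507  0.2282 0.1251] F [ 0.07 -0.01  0.52] Ftool [-0.07 -0.02 -0.52] M [ 0.027 -0.005  0.004] rot [ 3.6e-03  9.0e-04 -1.0e+00] 0.7
```

View pics/c8.png

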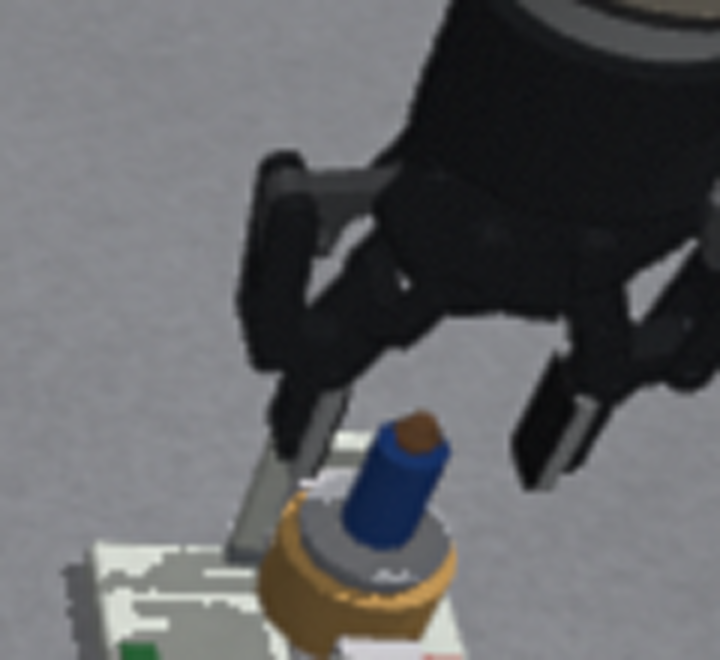

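send_rows(translation=[[0,0,-1],[0,0,-1],[0,0,-1],[0,0,-1],[0,0,-0.5]], rotation=[[0,0,0],[0,0,0],[0,0,0],[0,0,0],[0,0,0]], grip=[60,60,60,60,60])

```text
time: 24.38
eef_pos: [0.5061, 0.2279, 0.2592]
tcp_rot: [-0.107, 0.994, 0.0, 0.001]
contact_force: [0.4, -0.3, 0.2]
opening: 0.702
```

send_rows(translation=[[0,-1,0],[0,-1,0],[0,-1,0],[0,-1,0],[0,-1,0]], rotation=[[0,0,0],[0,0,0],[0,0,0],[0,0,0],[0,0,0]], grip=[60,60,60,60,60])

```text
time: 25.0
eef_pos: [0.5372, 0.0803, 0.2563]
tcp_rot: [-0.107, 0.994, 0.0, -0.001]
contact_force: [-0.4, 0.6, 0.6]
opening: 0.701
```

Run:
```python
from h import *
S=eyes.read_camera("scene");T=eyes.read_camera("top");P=[]
y=R.from_euler("z",12.4,degrees=True).apply([0,1,0])
for c,(u,v),n in((S,(440,145),"scene"),(T,(150,185),"top")):
    h=lambda im:cv2.cvtColor(im,cv2.COLOR_BGR2HSV)
    m=cv2.inRange(h(c["image"]),(105,100,30),(130,255,255));m[:v]=0;m[v+90:]=0;m[:,:u]=0;m[:,u+90:]=0
    ys,xs=np.nonzero(m);print(n,"blue centroid",xs.mean(),ys.mean(),len(xs),"PCA lean",cv2.fitLine(np.c_[xs,ys].astype(np.float32),cv2.DIST_L2,0,.01,.01)[:2].ravel())
    for a in(-10,-5,0,5):
        ax=np.cos(np.radians(a))*np.array([0,0,1])-np.sin(np.radians(a))*y
        H=np.array([.5038,.2273,.071]);q=[px(c,H+ax*d) for d in(.027,.045,.064,.074)]
        print(a,[k.round(1).tolist() for k in q])
    P.append(crop(c["image"],u,v,80,80,5))
cv2.imwrite("pics/c9.png",np.hstack(P));print(ctrl.get_state()["time"])
```

```text
scene blue centroid 484.78403755868544 191.39906103286384 213 PCA lean [ 0.51290876 -0.85844314]
-10 [[485.4, 198.0], [490.3, 191.6], [495.7, 184.5], [498.6, 180.6]]
-5 [[484.2, 197.8], [488.2, 191.3], [492.6, 184.0], [495.0, 180.1]]
0 [[482.9, 197.7], [486.0, 191.1], [489.4, 183.8], [491.2, 179.8]]
5 [[481.5, 197.7], [483.7, 191.0], [486.1, 183.7], [487.4, 179.7]]<stdin>:7: RuntimeWarning: Mean of empty slice.
  ret = ret.dtype.type(ret / rcount)
Traceback (most recent call last):
cv2.error: OpenCV(4.12.0) /io/opencv/modules/imgproc/src/linefit.cpp:50: error: (-215:Assertion failed) count > 0 in function 'fitLine2D_wods'
```

send_rows(translation=[[0,-1,0],[0,-1,0],[0,-1,0],[0,-1,0],[0,-1,0]], rotation=[[0,0,0],[0,0,0],[0,0,0],[0,0,0],[0,0,0]], grip=[60,60,60,60,60])

```text
time: 25.72
eef_pos: [0.5694, -0.0652, 0.2565]
tcp_rot: [-0.108, 0.994, 0.001, -0.001]
contact_force: [0.4, 0.3, -0.4]
opening: 0.697
```

Run:
```python
from h import *
S=eyes.read_camera("scene");T=eyes.read_camera("top");P=[]
y=R.from_euler("z",12.4,degrees=True).apply([0,1,0])
for c,(u,v),k,n in((S,(450,150),400/70,"scene"),(T,(155,190),8,"top")):
    g=crop(c["image"],u,v,int(400/k),int(420/k),k)
    for a,col in((-5,(0,0,255)),(0,(255,255,0)),(5,(0,255,0))):
        ax=np.cos(np.radians(a))*np.array([0,0,1])-np.sin(np.radians(a))*y
        H=np.array([.5038,.2273,.071]);q=[px(c,H+ax*d) for d in(.019,.027,.064,.074)]
        for p in q: cv2.circle(g,tuple(int((p[i]-(u,v)[i]+.5)*k) for i in(0,1)),2,col,-1)
        if n=="top":print(a,[x.round(1).tolist() for x in q])
    m=cv2.inRange(cv2.cvtColor(c["image"],cv2.COLOR_BGR2HSV),(105,80,20),(130,255,255));m[:v]=0;m[v+65:]=0;m[:,:u]=0;m[:,u+65:]=0
    n_,l,st,ce=cv2.connectedComponentsWithStats(m)
    if n_>1:
        i=1+np.argmax(st[1:,4]);print(n,st[i],ce[i])
        if n=="scene":
            rows=[(r,np.nonzero(l[r]==i)[0]) for r in range(st[i,1],st[i,1]+st[i,3])];print([(r,int(x.min()),int(x.max())) for r,x in rows])
    P.append(g)
a=np.hstack([p[:415,:400] for p in P]);cv2.imwrite("pics/c10.png",a);print(ctrl.get_state()["time"],a.shape)
```

```text
scene [477 180  18  22 224] [484.85267857 191.49107143]
[(180, 484, 485), (181, 483, 485), (182, 483, 485), (183, 483, 494), (184, 482, 494), (185, 481, 494), (186, 481, 494), (187, 481, 493), (188, 480, 493), (189, 480, 492), (190, 479, 492), (191, 479, 491), (192, 478, 491), (193, 478, 490), (194, 477, 490), (195, 477, 490), (196, 477, 489), (197, 477, 489), (198, 478, 488), (199, 479, 488), (200, 480, 487), (201, 482, 484)]
-5 [[178.5, 214.6], [177.4, 214.4], [171.9, 213.7], [170.4, 213.5]]
0 [[179.2, 214.4], [178.4, 214.2], [174.4, 213.2], [173.3, 212.9]]
5 [[179.9, 214.3], [179.4, 214.0], [176.9, 212.6], [176.2, 212.3]]
top [171 209  13  11  78] [177.82051282 214.57692308]
25.825 (415, 800, 3)
```

View pics/c10.png

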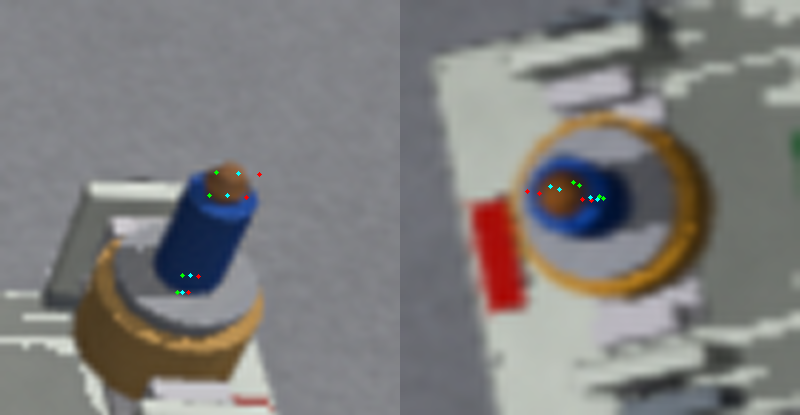

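```bash
python3 -c "
from plant import ctrl,ticket
print(ticket.sign_off(), ctrl.get_state()['time'])"
```

```text
the job is handed in; nothing more can be done
the job is handed in; nothing more can be done
```

The blue holder is in the brass cup, pressed home, rocked both ways, released upright and handed in at about 26 s.

- **Pressing home:** I felt for the seat in small steps and centred the cone using the side forces. The push was a steady 9.2–9.8 N on the averaged readings and 10.3 N at the highest. Force rose with depth at about the cup spring's 6 N/mm, which shows it was seated.
- **Rocking:** I took it 10.0° towards red and then 10.0° towards green, with 9.2–9.8 N held throughout. In the pictures the cup tilted together with the holder.
- **Release:** Easing off the push, the side force rose to about 5 N. I corrected it to about 1 N, with the push still downward, before opening the fingers.
- **Last checks:** After the arm withdrew, both views agreed with a level holder to about 1–2°, with the collar just above the cup's mouth. The force on the tool was back to zero.
- **What disagreed:** A first line fit of the knob suggested a lean of about 4–5° towards red. The knob's edge slopes and the overlay in both views did not bear this out.
- **Not checked directly:** The pin and cup travel are not reported, so that it is fully home rests on the force and the pictures. I took no final picture of the other holders, jar and pot, but the arm did not touch them.

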